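Proof-test the friction hinge of the spares box lid

TASK

Lift the lid of the spares box by its handle bar to about 40 degrees, let go, and leave it untouched for two seconds to see that the friction hinge holds it. Then, with shut fingertips, lean straight down on the rubber bump stop on the raised lid with a steady load of about 7 N for two seconds, never over 12 N, and back off with the lid still standing at about 40 degrees. Leave the other things on the plate alone.

Things in the scene. Friction and masses are not known exactly. Their poses are not given: they have to be found in the camera images.
- box: Grey sheet-steel spares box, 180 mm deep (x) x 220 mm wide (y) x 80 mm high, open-topped under its lid and bolted to a 30 mm thick steel setup plate (plate top at z = 0.03) by two small ears, 25 mm wide and 5 mm thick, on its left and right sides. Origin at the centre of its underside; its x axis points from the handle side to the hinge side, z up. It does not move.
- lid (a joint): Angle of the plain aluminium lid in rad: 0 is shut, grows as the handle edge rises, 1.6 at most. The stiff friction hinge (about 2.2 N m breakaway torque either way, no spring; the lid with its fittings weighs roughly 0.4 to 0.65 kg) keeps the lid wherever it is left, also while some 15 N press down on the bump stop at 40 degrees. It may start slightly ajar. 40 degrees is 0.70.
- hinge (a point): Middle of the hinge line, which runs along the box's y axis, at the top of the box's far (+x) wall, 94 mm from the box's centre and 80 mm above its underside. Turns with the lid: x axis from handle to hinge along the lid.
- bar (a point): Middle of the lid's handle: a round steel bar, 12 mm diameter and 110 mm long, parallel to the hinge line, on a 10 mm rod at each end, with its middle 43 mm clear of the lid's front edge and 51 mm of the box's front wall. It lies 235 mm from the hinge line along the lid and 6 mm outward of it. It can be pinched from above and turns between the fingers as the lid swings.
- stop: Bump stop on the lid's outer face, in the middle of its width: a steel foot disc 38 mm across and 4 mm thick, carrying a black rubber plug, 32 mm across, with a domed end. Origin at the centre of the disc's underside, 125 mm from the hinge line along the lid and 5 mm outward; axes as the lid's (x towards the hinge, z out of the lid's outer face).
- canister_mid (a point): Bystander: capped screw-top aluminium canister, 68 mm diameter, 104 mm high, standing beside the box; the point is half-way up.
- clamp_mid (a point): Bystander: red enamelled C-clamp lying flat beside the box, about 160 x 90 mm and 24 mm high; the point is in its middle at half height.
- tbolt_mid (a point): Bystander: knurled steel T-bolt lying on the plate, 87 mm long, 18 mm high; the point is about its middle.
- shim_mid (a point): Bystander: brass-coloured step shim, 60 x 30 mm, steps 6, 12 and 18 mm high; the point is about its middle.
- stop_mid (a point): Middle of where the dome's centre can be, 24 mm along z from the foot's origin. The dome (16 mm radius) is on a stud screwed out differently each time: its true centre is up to 8 mm either way along z, not measured. The spot to press is its highest point, 16 mm straight above its true centre at any lid angle. It is stiff, giving 0.1 to 0.2 mm per newton: feel for it.

How it is judged (in metres and radians):
On the way, in this order (a step that is already met when the one before it is completed fails the run):
1. the lid, raised to about 40 degrees (0.55 to 0.85 rad), stands still by itself, untouched by the robot, for 1 s (value of joint lid between 0.55 and 0.85 rad and velocity of joint lid between -0.02 and 0.02 rad/s and contact force between each of the arm, the fingers and box below 0.1 N), for 1 s.
2. the fingertips press on top of the bump stop with 4 to 10 N for 1 s on end, and the lid stays at about 40 degrees (0.55 to 0.85 rad) (contact force between the fingers and stop between 4 and 10 N and distance between the grasp point and stop above 0.038 m and value of joint lid between 0.55 and 0.85 rad), for 1 s.
At the end, for the whole second after the job is handed in: the lid stands still by itself at about 40 degrees (0.55 to 0.85 rad), with the robot clear of it (value of joint lid between 0.55 and 0.85 rad and velocity of joint lid between -0.02 and 0.02 rad/s); the robot touches nothing.
It fails at once if the bump stop is loaded with more than 12 N (contact force between the fingers and stop above 12 N).
It fails at once if a bystander is shifted by more than 15 mm (distance of any of canister_mid, clamp_mid, tbolt_mid, shim_mid from where it was at the start of the episode above 0.015 m).
It also fails if it takes over 64 s, if anything falls off the work surface, if the arm or the gripper's body presses on something with over 40 N, if the wrist force passes 120 N, or if a joint passes its speed limit or range.

ROBOT

A 6-joint arm with a two-finger parallel gripper is mounted at the origin on the work surface. World frame = base frame: x ahead of the robot, y to its left, z up, the work surface at z = 0. Lengths are in m, angles in degrees, forces in N, time in s.
With the tool pointing down it reaches from about 0.4 to 0.825 m from the base axis. Payload 7 kg.
Tool frame: the origin (TCP) lies midway between the tips of the shut fingers; the grasp point (between the pads) lies 19 mm behind it; z points along the fingers, y is the line along which they close (so a half turn about z gives the same grasp; the last joint's range is limited). The gripper opens to 88 mm and grips with 3 to 60 N. Pads are 19 mm wide; open, the fingers measure 130 mm over their backs; the gripper's body (78 mm by 193 mm) begins 47 mm behind the grasp point.
Start: joints at [89.559, 20.546, 0.682, 0, -70.136, -16.507], TCP at [0.197, 0.646, 0.227] pointing down, gripper open.
Joint ranges: [-176.03, 176.03], [-82.01, 121.73], [-58.28, 71.71], [-173.87, 95.51], [-174.79, -0.11], [-173.66, 173.66]. Speed limits (degrees/s): [136.94, 136.94, 172.46, 180, 180, 180].

INTERFACE

Orientations are given as [roll, pitch, yaw] about the fixed x, y, z axes, in that order (R = Rz(yaw) Ry(pitch) Rx(roll)).
In Python, from plant import r, eyes, workorder gives the robot as it stands.
- The arm moves only by the tool step_arm, never from a script. Its argument "plan" is a list of rows, each a list of 5 numbers: the shift along the tool's x, y, z each as a share of 25 cm, from -1 to 1, then the turn about the tool's z as a share of 60 degrees, from -1 to 1, then the finger opening in mm, from 0 to 87.6. In form: [[x, y, z, turn, jaw], ...]. A call has 1 to 12 rows; each row is the pose to reach, as a shift and turn from the pose commanded when the call began, along the tool's axes at that moment; what a row does not reach only later rows make up. A row lasts 1/12 s, in which the tool goes at most 41.7 mm and 7.16 degrees, less where a joint would pass 70% of its speed; a pose out of reach is approached as far as the arm can. A call with a number of a shift or a turn outside -1 to 1 is refused whole. A call with a gripper value outside its range is refused whole. The fingers move at their own pace and stop on an object; "newtons" is the grip in N (left out, the last holds). Time passes only in rows, so rows that repeat a pose let the fingers close. It gives the time, the measured TCP pose, the force, the opening and the grip force at its end, in the units of the state.
- r.get_state(): the state, without advancing time (a new reading comes with each control period).
- eyes.capture(name): name is "scene" or "side" or "wrist"; returns the picture (420x560x3 uint8, red, green, blue); there is no depth.
- eyes.camera_model(name): a dict with "fov_y" (degrees; the focal length in pixels is half the picture's height over the tangent of half this angle, whatever the lens; pixels are square), "cx", "cy" (the principal point, pixels), "world_to_cam" (4x4, takes a point from world to camera coordinates); the wrist camera has in their place "hand_eye" (4x4, takes a point from camera to tool coordinates, whose origin is the TCP and whose axes are the flange's). Camera axes: x right, y up, looking along -z (the intrinsics and any distortion apply to the point x, -y, -z); pixel columns grow to the right and rows downward; lengths in m; the calibration is good to about 2 mm. A picture is of the moment at which its call begins: read the wrist's pose just before it. camera_model takes no time and is no camera call.
- workorder.close_job(): hands the job in; it is judged then, once.
The state is a dict: "time_s": time; "joints": joint angles; "qd": joint speeds; "joint_torque": joint torques, N m; "tcp_pos": TCP position; "eef_rot": TCP orientation; "contact_force": force on the tool from outside, world axes, zero at the start; "moment": the same for the moment, N m; "gripper_width": finger opening in m; "gripper_force": force on a finger pad.
Only numpy, scipy, OpenCV 4.12 (cv2) and the standard library are available. Lean on these libraries where they do the work, as an engineer would, in place of code of your own. Each camera call takes 0.05 s, during which the arm holds its last target. There are 200 camera calls.

## Working session

There is one attempt and no reset: what is moved stays moved. The work goes in short steps, Python scripts to look and compute and a tool call to move; the robot and the scene stay as the last step left them, time stands still between calls to the robot, and variables do not carry over. Pictures are saved under pics/ and viewed, at most 10 in all, crops included, and the job is handed in when it is done.

Besides the shell and the picture viewer there is one more tool, called after "Call:" as name([rows], argument=value, ...), one row to a line, values as JSON. step_arm: Moves the arm, as the interface text tells. Its arguments: {"type":"object","properties":{"plan":{"type":"array"},"newtons":{"type":"number"}},"required":["plan"]}

```bash
ls; mkdir -p pics
python3 - <<'E'
from plant import r, eyes, workorder
import cv2,numpy as np
print(r.get_state())
for n in("scene","side","wrist"):
    cv2.imwrite(f"pics/{n}0.png",eyes.capture(n)[:,:,::-1]); print(n,eyes.camera_model(n))
E
```

```text
pics
{'time_s': 0.0, 'joints': array([ 8.95601429e+01,  2.05908796e+01,  6.34664905e-01, -2.06745888e-02,
       -7.01323042e+01, -1.65065782e+01]), 'qd': array([-0.07035517,  0.01266574,  0.11019167,  0.02329596,  0.00915783,
       -0.03087472]), 'joint_torque': array([-5.49513861e-04, -5.82722712e+01,  2.93054509e+01,  6.99699238e+00,
        6.88879634e-03, -1.81404466e-04]), 'tcp_pos': array([0.19663094, 0.64524267, 0.22563395]), 'eef_rot': array([ 1.79909607e+02, -6.51853895e-03, -1.69534714e+01]), 'contact_force': array([-0.20645423,  0.11719035,  0.43890927]), 'moment': array([-0.00246911, -0.01003786, -0.01368502]), 'gripper_force': 0.0, 'gripper_width': 0.08743707182284792}
scene {'fov_y': 51.37624722647096, 'cx': 278.1345998032219, 'cy': 209.36247420702782, 'world_to_cam': array([[-0.79974559,  0.60032431, -0.00420851,  0.45011019],
       [-0.34043468, -0.44772703,  0.82682812,  0.09777186],
       [ 0.49448075,  0.66268486,  0.56243893, -1.29600226],
       [ 0.        ,  0.        ,  0.        ,  1.        ]])}
side {'fov_y': 47.557722108762995, 'cx': 278.99568849994967, 'cy': 209.7612273740854, 'world_to_cam': array([[ 0.97254988, -0.23214827,  0.0159344 , -0.57292507],
       [ 0.13729582,  0.62777067,  0.76619439, -0.17779489],
       [-0.18787385, -0.74297454,  0.64241128, -0.88004814],
       [ 0.        ,  0.        ,  0.        ,  1.        ]])}
wrist {'fov_y': 67.91767756363704, 'cx': 280.0522581255367, 'cy': 209.74962459986756, 'hand_eye': array([[-4.01488846e-04,  9.57649016e-01,  2.87937841e-01,
         7.78715967e-02],
       [ 9.99999714e-01,  5.69009267e-04, -4.98102068e-04,
         3.13763614e-04],
       [-6.40846255e-04,  2.87937558e-01, -9.57648971e-01,
        -1.57505438e-01],
       [ 0.00000000e+00,  0.00000000e+00,  0.00000000e+00,
         1.00000000e+00]])}
```

View pics/scene0.png

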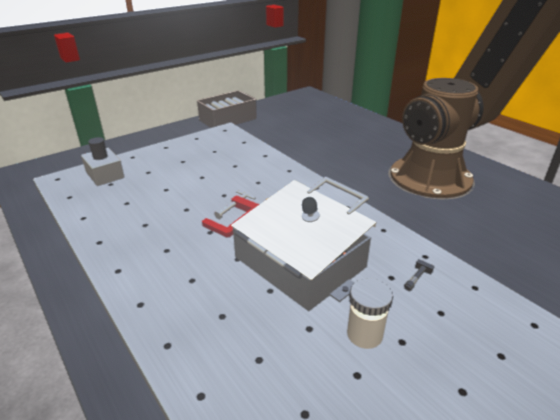

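View pics/side0.png

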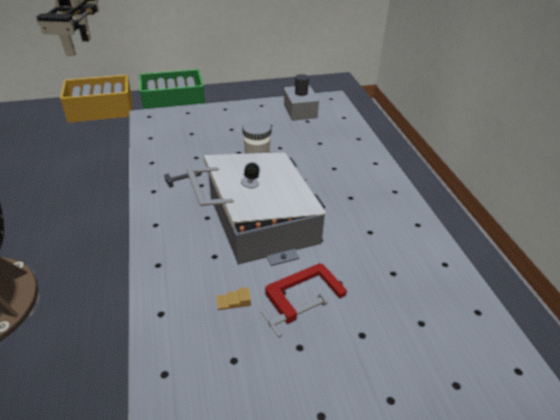

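View pics/wrist0.png

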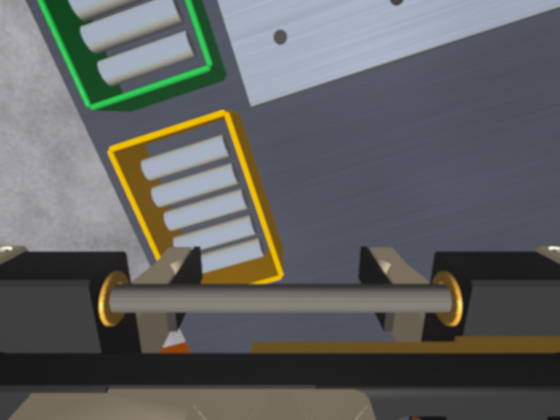

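The scene view shows the box at about (305,240), with the bar from (323,180) to (366,200) and the dome at (309,205). In the side view the bar runs from (190,170) to (203,204) and the dome is at (252,171). The clamp, shim, T-bolt and canister are all off to the sides. The wrist view doesn't show the box yet. I'll triangulate from the two fixed views.

```bash
cat > h.py <<'E'
import numpy as np
from plant import r, eyes, workorder
def T(n,st=None):
    m=eyes.camera_model(n); f=210/np.tan(np.radians(m["fov_y"]/2))
    if n!="wrist": return m,f,np.linalg.inv(m["world_to_cam"])
    from scipy.spatial.transform import Rotation as R
    W=np.eye(4); W[:3,:3]=R.from_euler("xyz",st["eef_rot"],degrees=True).as_matrix(); W[:3,3]=st["tcp_pos"]
    return m,f,W@m["hand_eye"]
def ray(n,u,v,st=None):
    m,f,C=T(n,st); d=C[:3,:3]@np.array([(u-m["cx"])/f,-(v-m["cy"])/f,-1]); return C[:3,3],d/np.linalg.norm(d)
def tri(rays):
    A=sum(np.eye(3)-np.outer(d,d) for o,d in rays); b=sum((np.eye(3)-np.outer(d,d))@o for o,d in rays)
    p=np.linalg.solve(A,b); return p,[np.linalg.norm(np.cross(d,p-o)) for o,d in rays]
def plane(n,u,v,z,st=None):
    o,d=ray(n,u,v,st); return o+d*(z-o[2])/d[2]
def proj(n,p,st=None):
    m,f,C=T(n,st); q=np.linalg.inv(C)@np.append(p,1); return np.array([m["cx"]-f*q[0]/q[2],m["cy"]+f*q[1]/q[2]])
E
python3 - <<'E'
from h import *
import cv2
np.set_printoptions(precision=4,suppress=True)
a=cv2.imread("pics/scene0.png")[165:285,220:390]; b=cv2.imread("pics/side0.png")[140:260,180:340]
c=cv2.resize(a,None,fx=4,fy=2.5*1.0) if 0 else None
A=cv2.resize(a,(425,300),interpolation=cv2.INTER_CUBIC); B=cv2.resize(b,(400,300),interpolation=cv2.INTER_CUBIC)
cv2.imwrite("pics/z.png",np.vstack([A,np.hstack([B,np.zeros((300,25,3),np.uint8)])]))
for k,s,t in [("bar-",(323,180),(203,204)),("bar+",(366,200),(190,170)),("lid h-",(297,185),(232,218)),("lid h+",(375,224),(205,154)),("lid hinge-",(234,229),(326,213)),("hinge+",(304,271),(286,153)),("dome",(309,205),(252,171))]:
    print(k,*tri([ray("scene",*s),ray("side",*t)]))
for k,(u,v),z in [("can top",(257,130),.134),("clampA",(272,290),.054),("clampB",(345,290),.054),("clampC",(322,268),.054),("tbolt",(180,178),.04),("shim",(233,299),.04)]: print(k,plane("side",u,v,z))
E
```

```text
bar- [0.4468 0.0147 0.1535] [np.float64(0.0004023873439852784), np.float64(0.00040238734398530696)]
bar+ [0.4323 0.1304 0.1532] [np.float64(0.001257723063733235), np.float64(0.0012577230637332633)]
lid h- [ 0.4939 -0.0202  0.1406] [np.float64(0.0001803963489842385), np.float64(0.00018039634898433886)]
lid h+ [0.4701 0.1931 0.1452] [np.float64(6.88945143624489e-05), np.float64(6.889451436251381e-05)]
lid hinge- [ 0.6771 -0.0052  0.1077] [np.float64(0.003655086768819796), np.float64(0.0036550867688197653)]
hinge+ [0.65   0.1944 0.1221] [np.float64(0.00041488812215498397), np.float64(0.00041488812215515787)]
dome [0.5505 0.0853 0.1644] [np.float64(0.0015975712551873939), np.float64(0.0015975712551874936)]
can top [0.6022 0.2865 0.134 ]
clampA [ 0.5443 -0.13    0.054 ]
clampB [ 0.6719 -0.1586  0.054 ]
clampC [ 0.6477 -0.0983  0.054 ]
tbolt [0.4107 0.2643 0.04  ]
shim [ 0.4745 -0.1234  0.04  ]
```

View pics/z.png

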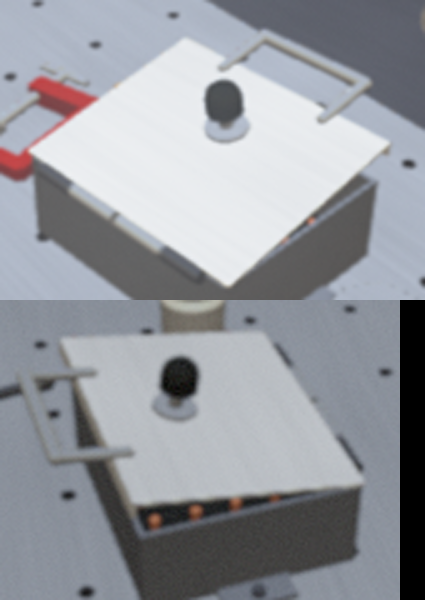

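The zoom sharpens the corners. In scene pixels the bar ends are (326,179) and (366,198) and the dome centre is (309.6,206). In side pixels the bar ends are (201,204) and (189,170) and the dome is (251.6,171). The lid is slightly ajar.

Run:
```python
from h import *
np.set_printoptions(precision=4,suppress=True)
P={}
for k,s,t in [("bar-",(326,179),(201,204)),("bar+",(366,198.2),(188.8,170.4)),("h-",(294.8,180),(234,222)),("h+",(375.2,224),(204.8,155.2)),("g-",(232.8,226),(324.8,214)),("g+",(311.2,279.8),(288,153.2)),("dome",(309.6,206.2),(251.6,171.2))]:
    P[k],e=tri([ray("scene",*s),ray("side",*t)]); print(k,P[k],e[0])
bar=(P["bar-"]+P["bar+"])/2
d=P["bar+"]-P["bar-"]; l=P["h+"]-P["h-"];g=P["g+"]-P["g-"]
for v in(d,l,g): print(np.linalg.norm(v),np.degrees(np.arctan2(-v[0],v[1])))
m=(P["g-"]+P["g+"])/2; f=(P["h-"]+P["h+"])/2
w=m-f; print("bar",bar,"yaw centreline",np.degrees(np.arctan2((m-bar)[1],(m-bar)[0])),np.linalg.norm(w),"ang",np.arctan2(-w[2],np.hypot(*w[:2])),"bar-f",np.linalg.norm(bar-f),"bar-g",np.linalg.norm(bar-m),"g mid",m)
s=r.get_state(); print(bar-s["tcp_pos"])
```

```text
bar- [0.4417 0.0165 0.1541] 0.0014840611000242155
bar+ [0.4297 0.1273 0.1549] 0.0014789557952624589
h- [ 0.4926 -0.0344  0.1452] 0.00327484436564921
h+ [0.4689 0.1919 0.1435] 0.0007421688255875744
g- [ 0.674  -0.0116  0.1106] 0.0020849679951418293
g+ [0.6538 0.2109 0.1129] 0.0051621958976043
dome [0.5502 0.0872 0.1625] 0.0013901371558281423
0.1114533295057788 6.214554892130899
0.22755911861855094 5.973997941994205
0.22348520768651706 5.193162508529973
bar [0.4357 0.0719 0.1545] yaw centreline 6.926992242382156 0.18722614790278289 ang 0.17480998068991604 bar-f 0.04665148543109948 bar-g 0.2338170933052867 g mid [0.6639 0.0996 0.1118]
[ 0.239  -0.5734 -0.0713]
```

Call:
step_arm([
  [0.79,0.96,-0.12,1,40],
  [0.79,0.96,-0.12,1,40],
  [0.79,0.96,-0.12,1,40],
  [0.79,0.96,-0.12,1,40],
  [0.79,0.96,-0.12,1,40],
  [0.79,0.96,-0.12,1,40],
  [0.79,0.96,-0.12,1,40],
  [0.79,0.96,-0.12,1,40],
  [0.79,0.96,-0.12,1,40],
  [0.79,0.96,-0.12,1,40],
  [0.79,0.96,-0.12,1,40],
], newtons=40)

```text
time_s: 1.07
tcp_pos: [0.3158, 0.3584, 0.2567]
eef_rot: [-180.0, 0.0, -76.9]
contact_force: [-0.8, 0.3, -0.1]
gripper_width: 0.04
gripper_force: 0.0
```

Call:
step_arm([
  [1,-0.21,0,0.11,30],
  [1,-0.21,0,0.11,30],
  [1,-0.21,0,0.11,30],
  [1,-0.21,0,0.11,30],
  [1,-0.21,0,0.11,30],
  [1,-0.21,0,0.11,30],
  [1,-0.21,0,0.11,30],
  [1,-0.21,0,0.11,30],
])

```text
time_s: 1.73
tcp_pos: [0.424, 0.1253, 0.2561]
eef_rot: [179.9, -0.0, -83.6]
contact_force: [-0.1, -0.0, -0.4]
gripper_width: 0.0303
gripper_force: 0.0
```

Run:
```python
from h import *
import cv2
np.set_printoptions(precision=4,suppress=True)
s=r.get_state(); I=eyes.capture("wrist"); print(s["tcp_pos"],s["eef_rot"])
for k,p in [("bar-",(.4417,.0165,.1541)),("bar+",(.4297,.1273,.1549)),("dome",(.5502,.0872,.1625))]: print(k,proj("wrist",p,s))
cv2.imwrite("pics/w1.png",I[:,:,::-1])
```

```text
[0.424  0.1253 0.2561] [179.9491  -0.0394 -83.6358]
bar- [272.4025  73.0142]
bar+ [272.9263 212.0215]
dome [127.278  150.9885]
```

View pics/w1.png

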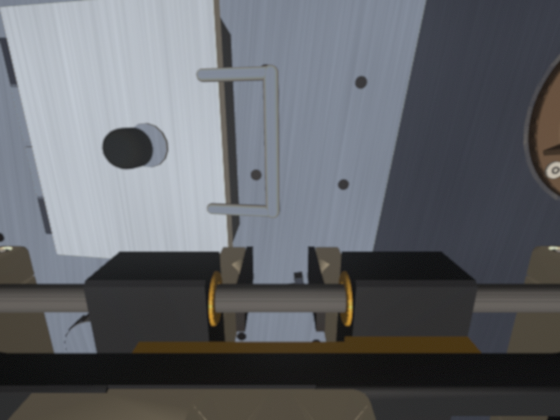

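The wrist view puts the bar at column 271, rows 72–211, straight down the picture. The dome is at (128,148). Both are within 2–3 px of prediction, so I'll go ahead with the grasp.

Call:
step_arm([
  [0.22,-0.028,0.1,0,26],
  [0.22,-0.028,0.2,0,26],
  [0.22,-0.028,0.3,0,26],
  [0.22,-0.028,0.36,0,26],
  [0.22,-0.028,0.42,0,26],
  [0.22,-0.028,0.46,0,26],
  [0.22,-0.028,0.488,0,26],
  [0.22,-0.028,0.488,0,26],
  [0.22,-0.028,0.488,0,26],
])

```text
time_s: 2.53
tcp_pos: [0.4365, 0.074, 0.1346]
eef_rot: [180.0, -0.0, -83.4]
contact_force: [0.2, 1.1, 0.4]
gripper_width: 0.0261
gripper_force: 0.0
```

Call:
step_arm([
  [0,0,0,0,4],
  [0,0,0,0,4],
  [0,0,0,0,4],
  [0,0,0,0,4],
  [0,0,0,0,4],
  [0,0,0,0,4],
  [0,0,0,0,4],
  [0,0,0,0,4],
])

```text
time_s: 3.2
tcp_pos: [0.437, 0.0733, 0.1352]
eef_rot: [-179.9, 0.0, -83.5]
contact_force: [-1.2, 2.4, 6.1]
gripper_width: 0.011
gripper_force: 40.0
```

Run:
```python
import numpy as np
c=lambda t:np.array([-.235*np.cos(t)+.006*np.sin(t),.235*np.sin(t)+.006*np.cos(t)])
for t in np.linspace(.164,.73,12):
    d=c(t)-c(.164); print("[0, %.3f, %.3f, 0, 4],"%(-d[0]/.25,-d[1]/.25),round(t,3))
```

```text
[0, -0.000, -0.000, 0, 4], 0.164
[0, -0.010, -0.047, 0, 4], 0.215
[0, -0.023, -0.094, 0, 4], 0.267
[0, -0.038, -0.140, 0, 4], 0.318
[0, -0.056, -0.185, 0, 4], 0.37
[0, -0.075, -0.229, 0, 4], 0.421
[0, -0.097, -0.272, 0, 4], 0.473
[0, -0.122, -0.314, 0, 4], 0.524
[0, -0.148, -0.355, 0, 4], 0.576
[0, -0.176, -0.394, 0, 4], 0.627
[0, -0.207, -0.432, 0, 4], 0.679
[0, -0.239, -0.468, 0, 4], 0.73
```

Call:
step_arm([
  [0,-0.005,-0.023,0,4],
  [0,-0.01,-0.047,0,4],
  [0,-0.016,-0.07,0,4],
  [0,-0.023,-0.094,0,4],
  [0,-0.03,-0.117,0,4],
  [0,-0.038,-0.14,0,4],
  [0,-0.047,-0.163,0,4],
  [0,-0.056,-0.185,0,4],
  [0,-0.065,-0.207,0,4],
  [0,-0.075,-0.229,0,4],
  [0,-0.086,-0.251,0,4],
  [0,-0.097,-0.272,0,4],
])

```text
time_s: 4.2
tcp_pos: [0.4593, 0.0759, 0.2001]
eef_rot: [179.8, 0.0, -83.6]
contact_force: [5.2, 3.8, -19.9]
gripper_width: 0.011
gripper_force: 40.0
```

Call:
step_arm([
  [0,-0.012,-0.021,0,4],
  [0,-0.025,-0.042,0,4],
  [0,-0.038,-0.063,0,4],
  [0,-0.051,-0.083,0,4],
  [0,-0.065,-0.103,0,4],
  [0,-0.079,-0.122,0,4],
  [0,-0.094,-0.141,0,4],
  [0,-0.11,-0.16,0,4],
  [0,-0.126,-0.178,0,4],
  [0,-0.126,-0.178,0,4],
  [0,-0.126,-0.178,0,4],
])

```text
time_s: 5.12
tcp_pos: [0.4882, 0.0793, 0.2442]
eef_rot: [179.5, 0.0, -83.6]
contact_force: [-8.3, 6.3, -5.5]
gripper_width: 0.0104
gripper_force: 40.0
```

Call:
step_arm([
  [0,0,0,0,26],
  [0,0,0,0,26],
  [0,0,0,0,26],
  [0,0,0,0,26],
  [0,0,0,0,26],
  [0,0,-0.1,0,26],
  [0,0,-0.2,0,26],
  [0,0,-0.3,0,26],
  [0,0,-0.4,0,26],
  [0,0,-0.4,0,26],
])

```text
time_s: 5.95
tcp_pos: [0.4939, 0.0793, 0.3525]
eef_rot: [-179.5, 0.1, -83.5]
contact_force: [1.2, 0.5, 0.6]
gripper_width: 0.0259
gripper_force: 0.0
```

Call:
step_arm([
  [0,0,0,0,0],
  [0,0,0,0,0],
  [0,0,0,0,0],
  [0,0,0,0,0],
  [0,0,0,0,0],
  [0,0,0,0,0],
  [0,0,0,0,0],
  [0,0,0,0,0],
  [0,0,0,0,0],
  [0,0,0,0,0],
  [0,0,0,0,0],
  [0,0,0,0,0],
])

```text
time_s: 6.95
tcp_pos: [0.4919, 0.0792, 0.3471]
eef_rot: [-180.0, 0.0, -83.5]
contact_force: [0.4, -0.5, 0.1]
gripper_width: 0.0004
gripper_force: 0.0
```

Call:
step_arm([
  [0,0,0,0,0],
  [0,0,0,0,0],
  [0,0,0,0,0],
  [0,0,0,0,0],
  [0,0,0,0,0],
  [0,0,0,0,0],
  [0,0,0,0,0],
  [0,0,0,0,0],
  [0,0,0,0,0],
  [0,0,0,0,0],
  [0,0,0,0,0],
  [0,0,0,0,0],
])

```text
time_s: 7.95
tcp_pos: [0.4919, 0.0792, 0.3471]
eef_rot: [-180.0, -0.0, -83.5]
contact_force: [-0.1, 0.3, -0.3]
gripper_width: 0.0005
gripper_force: 0.0
```

Run:
```python
from h import *
import cv2
print(r.get_state())
a=eyes.capture("scene");b=eyes.capture("side")
for n,i in(("scene1",a),("side1",b)): cv2.imwrite(f"pics/{n}.png",i[:,:,::-1])
A=cv2.resize(a[140:290,215:395],(540,450)) ;B=cv2.resize(b[110:260,180:340],(480,450))
A=cv2.resize(a[150:250,240:400],(480,300),interpolation=cv2.INTER_CUBIC);B=cv2.resize(b[120:220,180:340],(480,300),interpolation=cv2.INTER_CUBIC)
cv2.imwrite("pics/z1.png",np.vstack([A,B])[:,:,::-1])
```

```text
{'time_s': 7.95, 'joints': array([ 3.17938892e+01,  2.25221143e-01, -9.12010301e+00,  1.42530770e-03,
       -8.06540218e+01, -2.53420586e+01]), 'qd': array([ 0.02392254, -0.00408221, -0.0140881 ,  0.06304693,  0.03009334,
        0.20533517]), 'joint_torque': array([ 3.51856715e-05, -3.10899854e+01,  3.07586145e+01,  7.34795853e+00,
       -7.75995177e-04, -7.61638807e-05]), 'tcp_pos': array([0.49187839, 0.07923336, 0.34707764]), 'eef_rot': array([-1.79998807e+02, -9.91100450e-04, -8.35479379e+01]), 'contact_force': array([-0.09105488,  0.34391577, -0.26003732]), 'moment': array([ 0.12858142, -0.03855825,  0.02994999]), 'gripper_force': 0.0, 'gripper_width': 0.0005059240076581036}
```

View pics/z1.png

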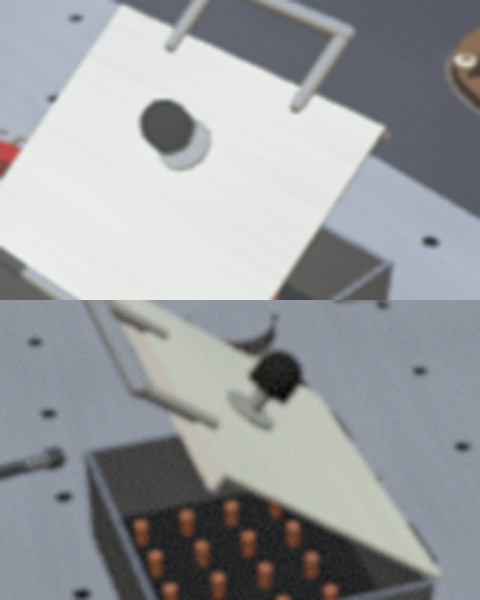

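The lid stands raised. The dome centre is at about scene (295.7,192.3) and side (272,145.3). The foot disc is at about scene (302,198.7) and side (263.3,156.3). I'll check these against the kinematic model.

Run:
```python
from h import *
import cv2
np.set_printoptions(precision=4,suppress=True)
def blob(f,x0,x1,y0,y1):
    g=cv2.cvtColor(cv2.imread(f),cv2.COLOR_BGR2GRAY)[y0:y1,x0:x1]; m=(g<85).astype(np.uint8)
    n,l,s,c=cv2.connectedComponentsWithStats(m); i=1+np.argmax(s[1:,4]); return c[i]+[x0,y0],s[i]
a=blob("pics/scene1.png",280,312,175,212);b=blob("pics/side1.png",262,284,134,156);print(a,b)
D,e=tri([ray("scene",*a[0]),ray("side",*b[0])]);print("dome",D,e)
F,e=tri([ray("scene",302,198.7),ray("side",263.3,156.3)]);print("foot",F,e)
H=np.array([.665,.0973,.11]);c,s=np.cos(np.radians(6.3)),np.sin(np.radians(6.3))
for t in(.66,.684,.71,.74):
    u=np.array([c*np.cos(t),s*np.cos(t),-np.sin(t)]);n=np.array([c*np.sin(t),s*np.sin(t),np.cos(t)])
    S=H-.125*u+.005*n; b=H-.235*u+.006*n
    print(t,"stop",S,"mid",S+.024*n,[(D-S)@u,(D-S)@n],"bar",b,proj("scene",b+.052*np.array([-s,c,0])),proj("side",b-.052*np.array([-s,c,0])),"corner+",proj("scene",H-.192*u+.11*np.array([-s,c,0])))
```

```text
(array([295.2556, 191.8333]), array([  8,   9,  16,  16, 180], dtype=int32)) (array([272.1026, 144.7128]), array([  2,   3,  17,  17, 195], dtype=int32))
dome [0.5926 0.0926 0.215 ] [np.float64(0.0014487326672621417), np.float64(0.00144873266726201)]
foot [0.5746 0.0912 0.1918] [np.float64(0.0016939000213532388), np.float64(0.0016939000213531475)]
0.66 stop [0.5699 0.0868 0.1906] mid [0.5845 0.0884 0.2095] [np.float64(0.0033331605929401483), np.float64(0.03354335890133846)] bar [0.4841 0.0773 0.2588] [353.9527 161.3297] [222.1597 149.747 ] corner+ [367.0242 192.8408]
0.684 stop [0.5718 0.087  0.1929] mid [0.5869 0.0887 0.2115] [np.float64(0.002443247148508557), np.float64(0.030612535113343463)] bar [0.4877 0.0777 0.2631] [352.9551 159.9183] [224.05   147.2659] corner+ [366.2704 191.7313]
0.71 stop [0.574  0.0873 0.1953] mid [0.5896 0.089  0.2135] [np.float64(0.0015588474019759477), np.float64(0.027414382177854545)] bar [0.4917 0.0782 0.2677] [351.818  158.4392] [226.1756 144.6038] corner+ [365.4081 190.5744]
0.74 stop [0.5766 0.0875 0.198 ] mid [0.5927 0.0893 0.2157] [np.float64(0.0006421061474514832), np.float64(0.023697117682076736)] bar [0.4965 0.0787 0.2729] [350.433  156.7993] [228.7268 141.5692] corner+ [364.3539 189.2998]
```

Model and pictures agree: the lid is at about 0.68 rad and the dome centre at about (0.591, 0.091, 0.216), so the top should be near z = 0.232. I'll go above it, then feel downward.

Call:
step_arm([
  [0,-0.1,0,0,0],
  [0,-0.2,0,0,0],
  [0,-0.3,0,0,0],
  [0,-0.4,0,0,0],
  [0,-0.4,0.1,0,0],
  [0,-0.4,0.2,0,0],
  [0,-0.4,0.28,0,0],
  [0,-0.4,0.34,0,0],
  [0,-0.4,0.38,0,0],
  [0,-0.4,0.38,0,0],
  [0,-0.4,0.38,0,0],
])

```text
time_s: 8.97
tcp_pos: [0.5914, 0.0904, 0.2523]
eef_rot: [180.0, -0.0, -83.5]
contact_force: [-0.8, 0.6, 0.5]
gripper_width: 0.0001
gripper_force: 0.0
```

Call:
step_arm([
  [0,0,0.006,0,0],
  [0,0,0.012,0,0],
  [0,0,0.018,0,0],
  [0,0,0.024,0,0],
  [0,0,0.03,0,0],
  [0,0,0.036,0,0],
  [0,0,0.04,0,0],
  [0,0,0.04,0,0],
])

```text
time_s: 9.63
tcp_pos: [0.5911, 0.0904, 0.2418]
eef_rot: [180.0, -0.0, -83.5]
contact_force: [-0.5, 0.7, -0.3]
gripper_width: 0.0005
gripper_force: 0.0
```

Call:
step_arm([
  [0,0,0.004,0,0],
  [0,0,0.008,0,0],
  [0,0,0.012,0,0],
  [0,0,0.014,0,0],
  [0,0,0.014,0,0],
])

```text
time_s: 10.05
tcp_pos: [0.5912, 0.0904, 0.2384]
eef_rot: [180.0, -0.0, -83.6]
contact_force: [-0.7, -0.4, -0.8]
gripper_width: 0.0006
gripper_force: 0.0
```

Call:
step_arm([
  [0,0,0.001,0,0],
  [0,0,0.002,0,0],
  [0,0,0.003,0,0],
  [0,0,0.004,0,0],
  [0,0,0.004,0,0],
])

```text
time_s: 10.47
tcp_pos: [0.5912, 0.0905, 0.2375]
eef_rot: [-180.0, 0.0, -83.6]
contact_force: [-0.5, 0.5, -0.0]
gripper_width: 0.0007
gripper_force: 0.0
```

Call:
step_arm([
  [0,0,0.001,0,0],
  [0,0,0.002,0,0],
  [0,0,0.003,0,0],
  [0,0,0.004,0,0],
  [0,0,0.004,0,0],
])

```text
time_s: 10.88
tcp_pos: [0.5912, 0.0905, 0.2365]
eef_rot: [180.0, -0.0, -83.5]
contact_force: [0.7, -0.5, 0.5]
gripper_width: 0.0004
gripper_force: 0.0
```

Call:
step_arm([
  [0,0,0.001,0,0],
  [0,0,0.002,0,0],
  [0,0,0.003,0,0],
  [0,0,0.004,0,0],
  [0,0,0.004,0,0],
])

```text
time_s: 11.3
tcp_pos: [0.5912, 0.0905, 0.2355]
eef_rot: [180.0, -0.0, -83.5]
contact_force: [-0.7, 0.0, 0.4]
gripper_width: 0.0005
gripper_force: 0.0
```

Call:
step_arm([
  [0,0,0.001,0,0],
  [0,0,0.002,0,0],
  [0,0,0.003,0,0],
  [0,0,0.004,0,0],
  [0,0,0.004,0,0],
])

```text
time_s: 11.72
tcp_pos: [0.5912, 0.0904, 0.2345]
eef_rot: [180.0, -0.0, -83.5]
contact_force: [-0.6, 0.5, 0.4]
gripper_width: 0.0005
gripper_force: 0.0
```

Call:
step_arm([
  [0,0,0.001,0,0],
  [0,0,0.002,0,0],
  [0,0,0.003,0,0],
  [0,0,0.004,0,0],
  [0,0,0.004,0,0],
])

```text
time_s: 12.13
tcp_pos: [0.5913, 0.0905, 0.2336]
eef_rot: [-180.0, -0.0, -83.5]
contact_force: [-0.9, -0.0, 0.5]
gripper_width: 0.0005
gripper_force: 0.2
```

Call:
step_arm([
  [0,0,0.001,0,0],
  [0,0,0.002,0,0],
  [0,0,0.003,0,0],
  [0,0,0.004,0,0],
  [0,0,0.004,0,0],
])

```text
time_s: 12.55
tcp_pos: [0.5914, 0.0904, 0.233]
eef_rot: [-180.0, -0.0, -83.5]
contact_force: [-1.1, -0.8, 5.3]
gripper_width: 0.0003
gripper_force: 2.3
```

Contact at z ≈ 0.233 with about 5 N. I'll add 0.25 mm and check.

Call:
step_arm([
  [0,0,0.001,0,0],
  [0,0,0.001,0,0],
  [0,0,0.001,0,0],
  [0,0,0.001,0,0],
])

```text
time_s: 12.88
tcp_pos: [0.5914, 0.0904, 0.2329]
eef_rot: [-180.0, -0.0, -83.5]
contact_force: [-2.2, -0.8, 5.3]
gripper_width: 0.0004
gripper_force: 3.0
```

Call:
step_arm([
  [0,0,0.001,0,0],
  [0,0,0.001,0,0],
  [0,0,0.001,0,0],
  [0,0,0.001,0,0],
  [0,0,0.001,0,0],
])

```text
time_s: 13.3
tcp_pos: [0.5914, 0.0905, 0.2328]
eef_rot: [-180.0, -0.0, -83.5]
contact_force: [-1.7, 0.4, 7.0]
gripper_width: 0.0004
gripper_force: 3.4
```

Call:
step_arm([
  [0,0,0,0,0],
  [0,0,0,0,0],
  [0,0,0,0,0],
  [0,0,0,0,0],
  [0,0,0,0,0],
  [0,0,0,0,0],
  [0,0,0,0,0],
  [0,0,0,0,0],
  [0,0,0,0,0],
  [0,0,0,0,0],
  [0,0,0,0,0],
  [0,0,0,0,0],
])

```text
time_s: 14.3
tcp_pos: [0.5914, 0.0904, 0.2328]
eef_rot: [-180.0, -0.0, -83.5]
contact_force: [-2.7, -0.2, 7.3]
gripper_width: 0.0008
gripper_force: 3.4
```

Call:
step_arm([
  [0,0,0,0,0],
  [0,0,0,0,0],
  [0,0,0,0,0],
  [0,0,0,0,0],
  [0,0,0,0,0],
  [0,0,0,0,0],
  [0,0,0,0,0],
  [0,0,0,0,0],
  [0,0,0,0,0],
  [0,0,0,0,0],
  [0,0,0,0,0],
  [0,0,0,0,0],
])

```text
time_s: 15.3
tcp_pos: [0.5914, 0.0904, 0.2328]
eef_rot: [-180.0, 0.0, -83.5]
contact_force: [-2.5, -0.3, 7.3]
gripper_width: 0.0003
gripper_force: 3.4
```

Call:
step_arm([
  [0,0,-0.01,0,0],
  [0,0,-0.03,0,0],
  [0,0,-0.1,0,0],
  [0,0,-0.2,0,0],
  [0,0,-0.3,0,0],
  [0,0,-0.4,0,0],
  [0,0,-0.4,0,0],
  [0,0,-0.4,0,0],
  [0,0,-0.4,0,0],
  [0,0,-0.4,0,0],
])

```text
time_s: 16.13
tcp_pos: [0.5907, 0.0904, 0.3309]
eef_rot: [179.9, -0.0, -83.6]
contact_force: [0.5, 0.5, 0.4]
gripper_width: 0.0003
gripper_force: 0.0
```

Run:
```python
from h import *
import cv2
s=r.get_state();print(s["time_s"],s["tcp_pos"],s["contact_force"])
a=eyes.capture("scene");b=eyes.capture("side")
cv2.imwrite("pics/z2.png",cv2.resize(np.hstack([a[80:340,180:440],b[80:340,120:380]]),(800,400))[:,:,::-1])
```

```text
16.1333 [0.59074606 0.09038322 0.33086626] [0.52000078 0.48186051 0.43954139]
```

View pics/z2.png

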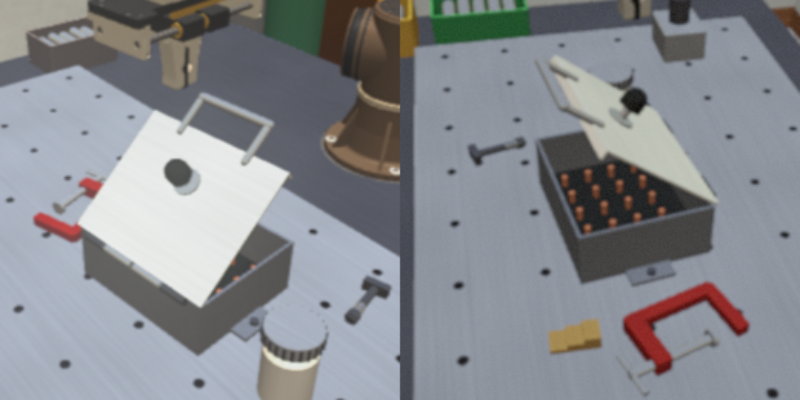

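The lid still stands at the same angle, with the dome at (180,173) in the left half of the picture. The gripper is well clear above it, and all four bystanders look undisturbed.

```bash
python3 -c "
from plant import workorder
print(workorder.close_job())"
```

```text
the job is handed in; nothing more can be done
None
```

I raised the lid to about 0.68 rad (39°) and it held untouched for two seconds; I then pressed the bump stop at about 7 N for two seconds, backed off with the lid still standing and the bystanders looking unmoved, and handed the job in at about 16 s (no verdict was returned).

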